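Sweep the stray terminal blocks into the catch tray

ROBOT

A 6-joint arm with a two-finger parallel gripper is mounted at the origin on the work surface. World frame = base frame: x ahead of the robot, y to its left, z up, the work surface at z = 0. Lengths are in m, angles in rad, forces in N, time in s.
With the tool pointing down it reaches from about 0.375 to 0.75 m from the base axis. Payload 9 kg.
Tool frame: the origin (TCP) lies between the finger pads; the fingertips stand 11 mm ahead of it and the grasp point (between the pads) lies 8 mm behind it; z points along the fingers, y is the direction in which the jaws open and shut (so a half turn about z gives the same grasp; the last joint's range is limited). The gripper opens to 85 mm and grips with 20 to 120 N. Pads are 22 mm wide; open, the fingers measure 114 mm over their backs; the gripper's body (76 mm by 85 mm) begins 54 mm behind the grasp point. The pads swing forward as they close: fully open they stand 13 mm farther back than shut.
Start: joints at [-1.331, 0.104, 0.097, 1.564, 0, 1.353], TCP at [0.265, -0.538, 0.242] pointing down, gripper open.
Joint ranges: [-2.99, 2.99], [-0.84, 1.86], [-1.1, 1.16], [-1.84, 2.11], [-1.51, 1.56], [-3.14, 3.14]. Speed limits (rad/s): [2.22, 2.22, 2.57, 3.14, 3.14, 3.14].

INTERFACE

Orientations are given as a 3x3 rotation matrix whose columns are the frame's x, y, z axes.
In Python, from workcell import readout, cams, robot gives the robot as it stands.
- The arm moves only by the tool jog_arm, never from a script. Its arguments are lists of equal length, an entry for each row: "gripper": the closure, from 0 (fully open) to 1 (shut); "linear": the shift along the tool's x, y, z in cm, a list of three; "roll": the turn about the tool's z in rad. A call has 1 to 12 rows; each row is the pose to reach, as a shift and turn from the pose commanded when the call began, along the tool's axes at that moment; what a row does not reach only later rows make up. A row lasts 1/12 s, in which the tool goes at most 41.7 mm and 7.16 degrees, less where a joint would pass 70% of its speed; a pose out of reach is approached as far as the arm can. A call with a gripper value outside its range is refused whole. The fingers move at their own pace and stop on an object; "squeeze" is the grip in N (left out, the last holds). Time passes only in rows, so rows that repeat a pose let the fingers close. It gives the time, the measured TCP pose, the force and the opening at its end, in the units of the state.
- readout.read_state(): the state, without advancing time (a new reading comes with each control period).
- cams.capture(name): name is "scene" or "top" or "wrist"; returns the picture (420x560x3 uint8, red, green, blue); there is no depth.
- cams.get_calibration(name): a dict with "fx", "fy", "cx", "cy" (pixels), "k1" (the pictures are not rectified: a ray, as slopes to the right and down, at radius r is drawn at 1 + k1 r^2 times it, then the intrinsics apply), "extrinsics" (4x4, takes a point from camera to world coordinates). Camera axes: x right, y up, looking along -z (the intrinsics and any distortion apply to the point x, -y, -z); pixel columns grow to the right and rows downward; lengths in m; the calibration is good to about 2 mm. A picture is of the moment at which its call begins: read the wrist's pose just before it. get_calibration takes no time and is no camera call; for the wrist camera it gives the pose at the moment of the call.
- robot.hand_in(): hands the job in, once; it reports no verdict.
The state is a dict: "clock": time; "joint_positions": joint angles; "qvel": joint speeds; "joint_torque": joint torques, N m; "tcp_pos": TCP position; "orientation": TCP orientation; "ft_force": force on the tool from outside, world axes, zero at the start; "wrist_torque": the same for the moment, N m; "opening": finger opening in m.
Only numpy, scipy, OpenCV 4.12 (cv2) and the standard library are available. Lean on these libraries where they do the work, as an engineer would, in place of code of your own. Each camera call takes 0.05 s, during which the arm holds its last target. There are 200 camera calls.

TASK

Clear the electronics bench: with the fingers, sweep the three blue terminal blocks along the bench top, through the open side of the catch tray and well in over its yellow floor, not left sitting on the edge. Only push them, do not pick any of them up, and leave the heat sink, capacitor, solder reel, jar and cutters standing or lying where they are.

Things in the scene. Friction and masses are not known exactly. Their poses are not given: they have to be found in the camera images.
- tray: catch tray fixed to the bench: three upright aluminium walls 30 mm high and 4 mm thick round a yellow floor. Origin at the centre of the floor, on the bench top (z = 0). Inside it measures 220 mm along its x and 160 mm along its y; walls stand on its -x, +x and +y sides, and the whole -y side (the edge 80 mm from the origin) is open. The floor is level with the bench: no step or lip at the open side. Its -y side faces the blocks, turned by up to 0.3 rad
- block_a: blue plastic screw-terminal block, a bar 50 x 25 x 22 mm (x, y, z), about 45 g, slides easily; origin at the centre of its underside, z up, x along its length. One of three alike, loose on the bench, at any yaw
- block_b: blue plastic screw-terminal block, a bar 50 x 25 x 22 mm (x, y, z), about 45 g, slides easily; origin at the centre of its underside, z up, x along its length. One of three alike, loose on the bench, at any yaw
- block_c: blue plastic screw-terminal block, a bar 50 x 25 x 22 mm (x, y, z), about 45 g, slides easily; origin at the centre of its underside, z up, x along its length. One of three alike, loose on the bench, at any yaw
- heatsink: dark finned heat sink, 28 x 28 x 30 mm high, loose, standing among the blocks; origin at the centre of its underside; not to be moved
- capacitor: black capacitor can standing upright, 25 mm diameter, 40 mm high, loose; origin at the centre of its underside; not to be moved
- reel: grey solder reel standing on its flange, 56 mm diameter, 44 mm high, loose; origin at the centre of its underside; not to be moved
- flux: small jar with black cap, 48 mm diameter, 50 mm high, loose; origin at the centre of its underside; not to be moved
- cutters: side cutters with red handles lying flat, about 130 mm long and 50 mm wide, 12 mm high, loose; origin near the pivot, handles run 95 mm towards its -x and jaws 36 mm towards its +x; not to be moved

How it is judged:
At the end, for the whole second after the job is handed in: All three blue blocks lie at rest on the tray's floor between its walls, the centre of each at least 15 mm past the open edge, and the five other loose things are within 20 mm of where they began (x of block_a in the frame of tray between -0.11 and 0.11 m and y of block_a in the frame of tray between -0.065 and 0.08 m and height (world z) of each of block_a, block_b, block_c below 0.016 m and linear speed of each of block_a, block_b, block_c below 0.02 m/s and x of block_b in the frame of tray between -0.11 and 0.11 m and y of block_b in the frame of tray between -0.065 and 0.08 m and x of block_c in the frame of tray between -0.11 and 0.11 m and y of block_c in the frame of tray between -0.065 and 0.08 m and distance of each of heatsink, capacitor, reel, flux, cutters from where it was at the start of the episode below 0.02 m); the robot touches nothing.
It fails at once if a terminal block was lifted off the bench (underside centre above 18 mm) (height (world z) of any of block_a, block_b, block_c above 0.018 m).
It fails at once if the heat sink, capacitor, reel, jar or cutters was pushed more than 20 mm (distance of any of heatsink, capacitor, reel, flux, cutters from where it was at the start of the episode above 0.02 m).
It fails at once if the heat sink, capacitor, reel or jar was tipped (angle between any of heatsink, capacitor, reel, flux's own z axis and vertical above 0.5 rad).
It also fails if it takes over 64 s, if anything falls off the work surface, if the arm or the gripper's body presses on something with over 40 N, if the wrist force passes 120 N, or if a joint passes its speed limit or range.

## Working session

There is one attempt and no reset: what is moved stays moved. The work goes in short steps, Python scripts to look and compute and a tool call to move; the robot and the scene stay as the last step left them, time stands still between calls to the robot, and variables do not carry over. Pictures are saved under pics/ and viewed, about 8 in all and at most 12, crops included, and the job is handed in when it is done.

Besides the shell and the picture viewer there is one more tool, called in YAML: its name, and indented under it one key for each argument. jog_arm: Moves the arm, as the interface text tells. Its arguments: {"type":"object","properties":{"gripper":{"type":"array"},"linear":{"type":"array"},"roll":{"type":"array"},"squeeze":{"type":"number"}},"required":["gripper","linear","roll"]}

```bash
mkdir -p pics; cat > h.py <<'E'
import numpy as np, cv2
from workcell import readout, cams, robot
def ray(cal,uv):
    K=np.array([[cal['fx'],0,cal['cx']],[0,cal['fy'],cal['cy']],[0,0,1.]])
    p=cv2.undistortPoints(np.float64(uv).reshape(-1,1,2),K,np.array([cal['k1'],0,0,0.])).reshape(-1,2)
    T=np.array(cal['extrinsics']); d=np.c_[p[:,0],-p[:,1],-np.ones(len(p))]@T[:3,:3].T
    return T[:3,3],d
def onplane(cal,uv,z):
    o,d=ray(cal,uv); return o+d*((z-o[2])/d[:,2])[:,None]
def snap(name,f):
    im=cams.capture(name); cv2.imwrite('pics/'+f,im[:,:,::-1]); return im
def blobs(im,cal,z,lo,hi,amin=80):
    hsv=cv2.cvtColor(im,cv2.COLOR_RGB2HSV); m=cv2.inRange(hsv,np.array(lo),np.array(hi))
    m=cv2.morphologyEx(m,cv2.MORPH_OPEN,np.ones((3,3),np.uint8))
    out=[]
    for c in cv2.findContours(m,cv2.RETR_EXTERNAL,cv2.CHAIN_APPROX_NONE)[0]:
        if cv2.contourArea(c)<amin: continue
        P=onplane(cal,c.reshape(-1,2),z)[:,:2]*1000
        out.append((cv2.minAreaRect(P.astype(np.float32)),c.reshape(-1,2).mean(0)))
    return out
E
python3 - <<'E'
from h import *
s=readout.read_state(); print(s['tcp_pos'],s['orientation'],s['opening'],s['clock'])
for n in('top','scene'):
    im=snap(n,n+'0.png'); c=cams.get_calibration(n); print(n,np.round(c['extrinsics'],3).tolist(),c['fx'])
    print('blue',[(np.round(r[0]),np.round(r[1]),round(r[2]),np.round(p)) for r,p in blobs(im,c,.022,(100,100,40),(130,255,255))])
    print('yel',[(np.round(cv2.boxPoints(r)).tolist(),np.round(r[1]),np.round(p)) for r,p in blobs(im,c,0,(20,90,80),(35,255,255))])
E
```

```text
[ 0.26509795 -0.53789531  0.24151491] [[ 8.97039932e-01  4.41949366e-01 -3.45694404e-04]
 [ 4.41949420e-01 -8.97039019e-01  1.30740960e-03]
 [ 2.67707473e-04 -1.32557806e-03 -9.99999086e-01]] 0.08556977378216044 0.0
top [[-0.01, 0.986, -0.166, 0.407], [-1.0, -0.008, 0.012, -0.09], [0.011, 0.167, 0.986, 1.153], [0.0, 0.0, 0.0, 1.0]] 449.0840694479229
blue [(array([ 517., -580.]), array([21., 84.]), 86, array([460., 240.])), (array([ 595., -125.]), array([26., 52.]), 54, array([283., 211.])), (array([ 664., -124.]), array([26., 50.]), 50, array([282., 185.])), (array([853., 183.]), array([55., 17.]), 89, array([166., 117.])), (array([852.,  19.]), array([51., 20.]), 89, array([228., 116.])), (array([873., 140.]), array([57., 20.]), 89, array([182., 109.])), (array([874., -35.]), array([54., 20.]), 90, array([248., 108.]))]
yel [([[232.0, -680.0], [403.0, -716.0], [421.0, -629.0], [250.0, -593.0]], array([ 89., 174.]), array([488., 310.])), ([[503.0, -573.0], [543.0, -590.0], [563.0, -541.0], [524.0, -525.0]], array([53., 43.]), array([447., 235.])), ([[436.0, 171.0], [657.0, 162.0], [6
[... 389 characters left out ...]
., 51.]), 14, array([300., 174.])), (array([ 410., -630.]), array([145.,  27.]), 10, array([142., 104.])), (array([-622.,  326.]), array([451.,  70.]), 9, array([552.,  35.])), (array([ 189., -909.]), array([583., 455.]), 31, array([124.,  30.]))]
yel [([[431.0, 173.0], [633.0, 166.0], [639.0, 326.0], [437.0, 334.0]], array([161., 202.]), array([422., 259.])), ([[481.0, -583.0], [523.0, -601.0], [546.0, -546.0], [504.0, -528.0]], array([60., 45.]), array([140., 138.])), ([[356.0, -725.0], [389.0, -733.0], [405.0, -671.0], [372.0, -662.0]], array([65., 33.]), array([133.,  98.])), ([[199.0, -695.0], [391.0, -734.0], [415.0, -615.0], [223.0, -576.0]], array([121., 196.]), array([163.,  89.]))]
```

View pics/top0.png

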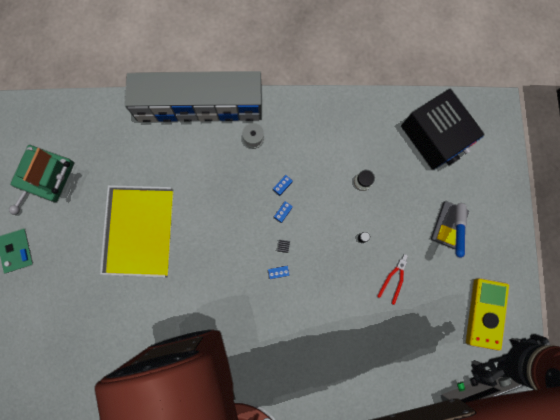

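View pics/scene0.png

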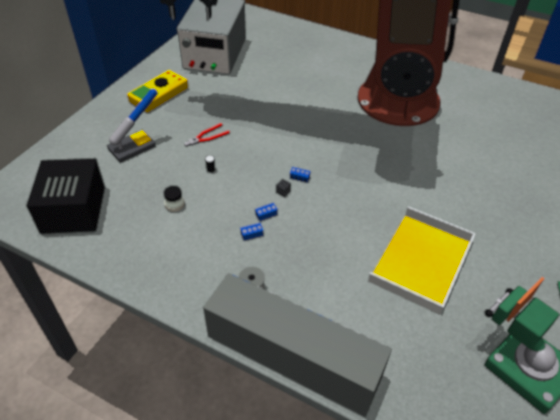

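The top view shows the tray at (138,231), open side to the right. The blocks are at (283,185), (283,211) and (278,272), with the heat sink at (283,246) between the last two. The reel (252,135), jar (365,180), capacitor (363,237) and cutters (397,280) are clear of the paths into the tray. The scene view agrees.

```bash
python3 - <<'E'
from h import *
im=cv2.imread('pics/top0.png')[:,:,::-1].copy(); c=cams.get_calibration('top')
for r,p in blobs(im,c,.022,(95,70,40),(130,255,255),30):
    if 260<p[0]<310: 
        print(np.round(p),np.round(r[0]),np.round(r[1]),np.round(cv2.boxPoints(r)).tolist())
print('heatsink top',np.round(onplane(c,[[283,246]],.03)*1000), 'C',np.round(onplane(c,[[278,272]],.022)*1000))
q=im[160:300,240:320]; cv2.imwrite('pics/crop0.png',cv2.resize(q,None,fx=4,fy=4,interpolation=cv2.INTER_CUBIC)[:,:,::-1])
E
```

```text
[278. 276.] [ 433. -112.] [ 8. 49.] [[425.0, -88.0], [433.0, -137.0], [441.0, -135.0], [433.0, -87.0]]
[278. 269.] [ 449. -109.] [13. 49.] [[440.0, -86.0], [445.0, -134.0], [458.0, -133.0], [453.0, -84.0]]
[282. 212.] [ 595. -125.] [26. 52.] [[566.0, -120.0], [609.0, -151.0], [624.0, -129.0], [582.0, -99.0]]
[282. 185.] [ 665. -125.] [26. 52.] [[638.0, -115.0], [675.0, -152.0], [693.0, -134.0], [656.0, -97.0]]
heatsink top [[ 506. -124.   30.]] C [[ 442. -111.   22.]]
```

View pics/crop0.png

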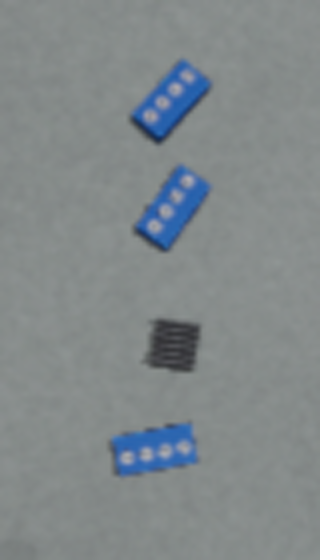

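The crop, at 4x, shows the upper two blocks at about 40 deg, the heat sink clear between, and the third block end-on to the tray. World positions: B1 (.595,-.125), B2 (.665,-.125), C (.442,-.111), heat sink (.506,-.124). Sizes come out at 26x52 mm, as they should. I move behind C first.

jog_arm:
  gripper: [0.85,0.85,0.85,0.85,0.85,0.85,0.85,0.85,0.85,0.85,0.85,0.85]
  linear:
    - [31.8,-23.7,14]
    - [31.8,-23.7,14]
    - [31.8,-23.7,14]
    - [31.8,-23.7,14]
    - [31.8,-23.7,14]
    - [31.8,-23.7,14]
    - [31.8,-23.7,14]
    - [31.8,-23.7,14]
    - [31.8,-23.7,14]
    - [31.8,-23.7,14]
    - [31.8,-23.7,14]
    - [31.8,-23.7,14]
  roll: [-1.11,-1.11,-1.11,-1.11,-1.11,-1.11,-1.11,-1.11,-1.11,-1.11,-1.11,-1.11]

```text
clock: 1.1
tcp_pos: [0.4456, -0.1825, 0.101]
orientation: [[-0.001, 1.0, -0.002], [1.0, 0.001, 0.002], [0.002, -0.002, -1.0]]
ft_force: [-0.9, -0.8, 1.1]
opening: 0.013
```

jog_arm:
  gripper: [0.85,0.85,0.85,0.85,0.85,0.85,0.85,0.85,0.85,0.85,0.85]
  linear:
    - [0,0,4]
    - [0,0,7]
    - [0,0,8.4]
    - [0,0,8.4]
    - [1,0,8.4]
    - [2,0,8.4]
    - [3,0,8.4]
    - [4,0,8.4]
    - [5,0,8.4]
    - [6,0,8.4]
    - [6,0,8.4]
  roll: [0,0,0,0,0,0,0,0,0,0,0]

```text
clock: 2.02
tcp_pos: [0.4459, -0.1231, 0.0185]
orientation: [[0.001, 1.0, 0.0], [1.0, -0.001, 0.0], [0.0, 0.0, -1.0]]
ft_force: [-0.3, 0.5, -0.1]
opening: 0.0129
```

```bash
cat >> h.py <<'E'
def look(f,x0,y0,x1,y1):
    s=readout.read_state(); print(np.round(s['tcp_pos'],4),s['clock'])
    im=snap('top',f); c=cams.get_calibration('top')
    for r,p in blobs(im,c,.022,(95,70,40),(130,255,255),25):
        if 100<p[0]<310 and p[1]>150: print('blue',np.round(p),np.round(r[0]),np.round(r[1]),np.round(cv2.boxPoints(r)).tolist())
    q=im[y0:y1,x0:x1]; cv2.imwrite('pics/c_'+f,cv2.resize(q,None,fx=4,fy=4,interpolation=cv2.INTER_CUBIC)[:,:,::-1])
E
python3 - <<'E'
from h import *
look('t1.png',180,160,320,300)
E
```

```text
[ 0.4459 -0.1231  0.0185] 2.0167
blue [282. 211.] [ 596. -125.] [26. 51.] [[567.0, -121.0], [609.0, -151.0], [624.0, -129.0], [583.0, -99.0]]
blue [282. 185.] [ 665. -125.] [26. 52.] [[638.0, -115.0], [675.0, -152.0], [693.0, -134.0], [656.0, -97.0]]
```

View pics/c_t1.png

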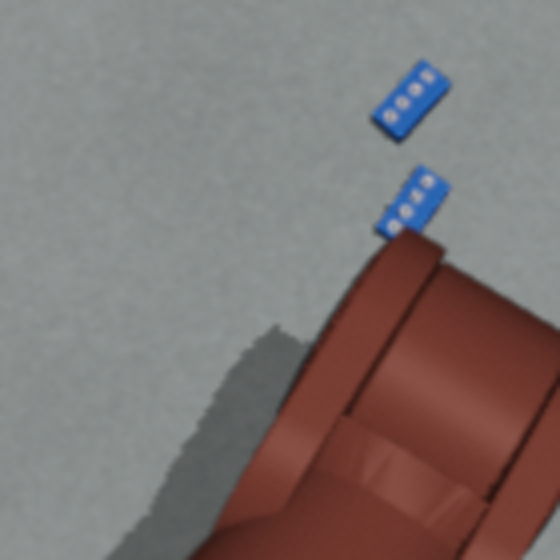

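The arm hides C and the fingers in the top view, with the other two blocks unmoved at (410,100) and (413,203) of the crop. I switch to the wrist and scene cameras.

```bash
python3 - <<'E'
from h import *
a=snap('wrist','w1.png'); b=snap('scene','s1.png')
b=cv2.resize(b[130:340,210:490],None,fx=2,fy=2,interpolation=cv2.INTER_CUBIC)
cv2.imwrite('pics/ws1.png',np.hstack([cv2.resize(a,(400,300)),cv2.resize(b,(400,300))])[:,:,::-1])
c=cams.get_calibration('wrist')
for n,im,cc in(('w',a,c),('s',snap('scene','s1b.png'),cams.get_calibration('scene'))):
  for r,p in blobs(im,cc,.022,(95,70,40),(130,255,255),60): print(n,np.round(p),np.round(r[0]),np.round(r[1]),np.round(cv2.boxPoints(r)).tolist())
E
```

```text
w [551. 258.] [ 559. -112.] [13. 27.] [[549.0, -100.0], [556.0, -126.0], [569.0, -123.0], [562.0, -97.0]]
w [277. 200.] [445. -87.] [51. 25.] [[433.0, -112.0], [458.0, -112.0], [458.0, -61.0], [433.0, -61.0]]
s [252. 231.] [ 672. -117.] [41. 53.] [[639.0, -114.0], [677.0, -150.0], [706.0, -120.0], [667.0, -84.0]]
s [266. 211.] [ 602. -118.] [42. 55.] [[568.0, -118.0], [612.0, -151.0], [637.0, -118.0], [593.0, -84.0]]
s [307. 178.] [454. -82.] [60. 46.] [[432.0, -112.0], [477.0, -112.0], [477.0, -52.0], [432.0, -52.0]]
s [142. 105.] [ 412. -630.] [148.  29.] [[336.0, -629.0], [342.0, -658.0], [487.0, -631.0], [482.0, -602.0]]
s [552.  41.] [-574.  333.] [356.  71.] [[-755.0, 341.0], [-744.0, 271.0], [-393.0, 325.0], [-404.0, 395.0]]
s [121.  31.] [ 188. -908.] [583. 458.] [[-180.0, -860.0], [55.0, -1254.0], [556.0, -956.0], [321.0, -562.0]]
```

View pics/ws1.png

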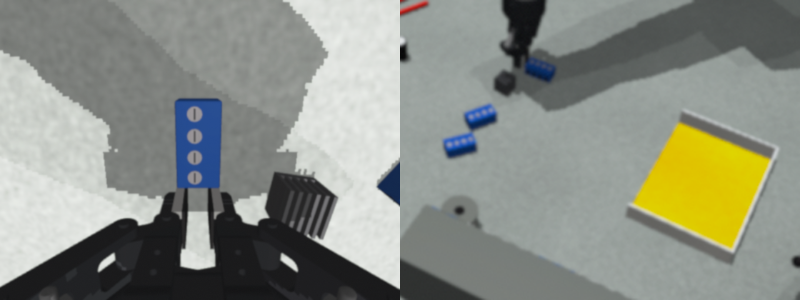

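The wrist view shows C flat on both fingertips, at yaw 90 deg and centred on them (world .445,-.087). The heat sink is untouched beside it. I now push while turning slowly toward the tray.

jog_arm:
  gripper: [0.85,0.85,0.85,0.85,0.85,0.85,0.85,0.85,0.85,0.85,0.85,0.85]
  linear:
    - [1,0.01,0]
    - [2,0.03,0]
    - [3,0.07,0]
    - [4,0.12,0]
    - [5,0.19,0]
    - [6,0.27,0]
    - [7,0.37,0]
    - [8,0.48,0]
    - [9,0.61,0]
    - [10,0.75,0]
    - [11,0.9,0]
    - [12,1.05,0]
  roll: [0.015,0.03,0.045,0.06,0.075,0.09,0.105,0.12,0.135,0.15,0.15,0.15]

```text
clock: 3.22
tcp_pos: [0.4569, -0.0049, 0.0183]
orientation: [[0.153, 0.988, 0.0], [0.988, -0.153, -0.0], [-0.0, 0.0, -1.0]]
ft_force: [-0.1, -0.0, -0.0]
opening: 0.0124
```

```bash
cat >> h.py <<'E'
def wlook(f):
    s=readout.read_state(); print(np.round(s['tcp_pos'],4),s['clock'],'yaw',round(float(np.arctan2(s['orientation'][1][0],s['orientation'][0][0])),3))
    c=cams.get_calibration('wrist'); im=snap('wrist',f)
    for r,p in blobs(im,c,.022,(95,70,40),(130,255,255),60): print(np.round(p),np.round(r[0]),np.round(r[1]),np.round(cv2.boxPoints(r)).tolist())
E
python3 - <<'E'
from h import *
wlook('w2.png')
E
```

```text
[ 0.4569 -0.0049  0.0183] 3.2167 yaw 1.418
[277. 205.] [461.  31.] [51. 25.] [[445.0, 8.0], [470.0, 4.0], [478.0, 55.0], [453.0, 58.0]]
```

jog_arm:
  gripper: [0.85,0.85,0.85,0.85,0.85,0.85,0.85,0.85,0.85,0.85,0.85,0.85]
  linear:
    - [1.2,0,0]
    - [2.4,0,0]
    - [3.6,0,0]
    - [4.8,0,0]
    - [6,0,0]
    - [7.2,0,0]
    - [8.4,0,0]
    - [9.6,0,0]
    - [10.8,0,0]
    - [12,0,0]
    - [13.2,0,0]
    - [14.4,0,0]
  roll: [0,0,0,0,0,0,0,0,0,0,0,0]

```text
clock: 4.27
tcp_pos: [0.4789, 0.1377, 0.0182]
orientation: [[0.152, 0.988, -0.0], [0.988, -0.152, -0.0], [-0.0, 0.0, -1.0]]
ft_force: [-0.1, -0.8, 0.8]
opening: 0.0129
```

```bash
python3 - <<'E'
from h import *
wlook('w3.png')
E
```

```text
[0.4789 0.1377 0.0182] 4.2667 yaw 1.418
[277. 206.] [483. 174.] [51. 25.] [[467.0, 151.0], [492.0, 147.0], [500.0, 197.0], [475.0, 201.0]]
```

jog_arm:
  gripper: [0.85,0.85,0.85,0.85,0.85,0.85,0.85,0.85,0.85,0.85,0.85,0.85]
  linear:
    - [1.2,0,0]
    - [2.4,0,0]
    - [3.6,0,0]
    - [4.8,0,0]
    - [6,0,0]
    - [7,0,0]
    - [7.8,0,0]
    - [8.3,0,0]
    - [8.5,0,0]
    - [7,0,0]
    - [5,0,-2]
    - [5,0,-6]
  roll: [0,0,0,0,0,0,0,0,0,0,0,0]

```text
clock: 5.32
tcp_pos: [0.4822, 0.184, 0.0738]
orientation: [[0.154, 0.988, -0.01], [0.988, -0.154, -0.002], [-0.004, -0.009, -1.0]]
ft_force: [0.6, -1.2, -0.6]
opening: 0.0129
```

```bash
python3 - <<'E'
from h import *
wlook('w4.png')
E
```

```text
[0.4822 0.184  0.0738] 5.3167 yaw 1.416
[285. 107.] [496. 258.] [49. 24.] [[481.0, 236.0], [505.0, 232.0], [512.0, 280.0], [488.0, 284.0]]
```

C rests at (.496,.258), inside the tray. Now B1.

jog_arm:
  gripper: [0.76,0.76,0.76,0.76,0.76,0.76,0.76,0.76,0.76,0.76,0.76,0.76]
  linear:
    - [0,0,-2]
    - [-35.2,17.1,-2]
    - [-35.2,17.1,-2]
    - [-35.2,17.1,-2]
    - [-35.2,17.1,-2]
    - [-35.2,17.1,-2]
    - [-35.2,17.1,-2]
    - [-35.2,17.1,-2]
    - [-35.2,17.1,-2]
    - [-35.2,17.1,-2]
    - [-35.2,17.1,-2]
    - [-35.2,17.1,-2]
  roll: [0,-0.15,-0.15,-0.15,-0.15,-0.15,-0.15,-0.15,-0.15,-0.15,-0.15,-0.15]

```text
clock: 6.37
tcp_pos: [0.6023, -0.1924, 0.0982]
orientation: [[0.008, 1.0, 0.001], [1.0, -0.008, -0.002], [-0.002, 0.001, -1.0]]
ft_force: [-0.4, -0.3, 0.0]
opening: 0.0206
```

jog_arm:
  gripper: [0.76,0.76,0.76,0.76,0.76,0.76,0.76,0.76,0.76,0.76,0.76,0.76]
  linear:
    - [0,-0.5,4]
    - [0,-0.5,7]
    - [0,-0.5,8]
    - [1,-0.5,8]
    - [2,-0.5,8]
    - [3,-0.5,8]
    - [4,-0.5,8]
    - [5,-0.5,8]
    - [6,-0.5,8]
    - [7,-0.5,8]
    - [8,-0.5,8]
    - [8,-0.5,8]
  roll: [0,0,0,0,0,0,0,0,0,0,0,0]

```text
clock: 7.37
tcp_pos: [0.5968, -0.1052, 0.0183]
orientation: [[0.001, 1.0, -0.0], [1.0, -0.001, 0.001], [0.001, -0.0, -1.0]]
ft_force: [-0.3, 0.2, 0.2]
opening: 0.0206
```

```bash
python3 - <<'E'
from h import *
wlook('w5.png')
E
```

```text
[ 0.5968 -0.1052  0.0183] 7.3667 yaw 1.569
[429. 310.] [ 663. -118.] [23. 62.] [[632.0, -106.0], [677.0, -148.0], [693.0, -131.0], [648.0, -89.0]]
[252. 232.] [585. -78.] [29. 50.] [[561.0, -93.0], [610.0, -93.0], [610.0, -64.0], [561.0, -64.0]]
```

View pics/w5.png

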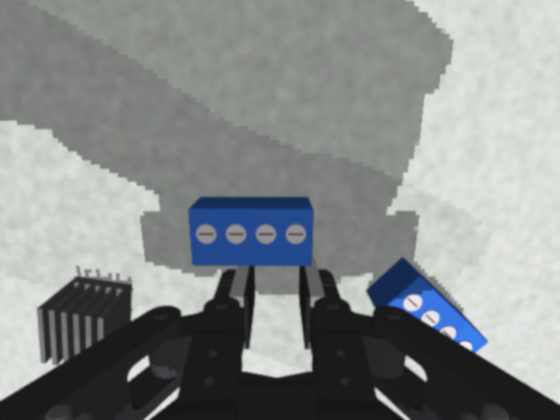

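The wrist view shows B1 at (252,232) flat on the fingers, but 12 mm left of their centre. B2 at (429,310) and the heat sink at (85,320) are untouched. I back off 1 cm, recentre, then push on.

jog_arm:
  gripper: [0.76,0.76,0.76,0.76,0.76,0.76,0.76,0.76,0.76,0.76,0.76,0.76]
  linear:
    - [-1,0,0]
    - [-1,-1.2,0]
    - [-1,-1.2,0]
    - [0,-1.2,0]
    - [1,-1.2,0]
    - [2.2,-1.2,0]
    - [3.4,-1.2,0]
    - [4.6,-1.2,0]
    - [5.8,-1.2,0]
    - [7,-1.2,0]
    - [8.2,-1.2,0]
    - [9.4,-1.2,0]
  roll: [0,0,0,0,0,0,0,0,0,0,0,0]

```text
clock: 8.42
tcp_pos: [0.5852, -0.0119, 0.0183]
orientation: [[0.003, 1.0, 0.0], [1.0, -0.003, -0.0], [-0.0, 0.0, -1.0]]
ft_force: [-0.2, -0.7, 1.1]
opening: 0.0205
```

jog_arm:
  gripper: [0.76,0.76,0.76,0.76,0.76,0.76,0.76,0.76,0.76,0.76,0.76,0.76]
  linear:
    - [1.2,0,0]
    - [2.4,0,0]
    - [3.6,0,0]
    - [4.8,0,0]
    - [6,0,0]
    - [7.2,0,0]
    - [8.4,0,0]
    - [9.6,0,0]
    - [10.8,0,0]
    - [12,0,0]
    - [13.2,0,0]
    - [14.4,0,0]
  roll: [0,0,0,0,0,0,0,0,0,0,0,0]

```text
clock: 9.42
tcp_pos: [0.5856, 0.1319, 0.0183]
orientation: [[0.003, 1.0, -0.0], [1.0, -0.003, -0.0], [-0.0, -0.0, -1.0]]
ft_force: [0.9, -1.0, 0.3]
opening: 0.0206
```

```bash
python3 - <<'E'
from h import *
wlook('w6.png')
E
```

```text
[0.5856 0.1319 0.0183] 9.4167 yaw 1.568
[280. 235.] [586. 158.] [29. 50.] [[561.0, 143.0], [611.0, 143.0], [611.0, 172.0], [561.0, 172.0]]
[46. 21.] [502. 238.] [14. 29.] [[487.0, 233.0], [516.0, 229.0], [518.0, 243.0], [489.0, 247.0]]
```

jog_arm:
  gripper: [0.76,0.76,0.76,0.76,0.76,0.76,0.76,0.76,0.76,0.76,0.76,0.76]
  linear:
    - [1.2,0,0]
    - [2.4,0,0]
    - [3.6,0,0]
    - [4.8,0,0]
    - [6,0,0]
    - [7.2,0,0]
    - [8.4,0,0]
    - [9.6,0,0]
    - [10.7,0,0]
    - [11.6,0,0]
    - [12.2,0,0]
    - [12.5,0,0]
  roll: [0,0,0,0,0,0,0,0,0,0,0,0]

```text
clock: 10.47
tcp_pos: [0.586, 0.2566, 0.0182]
orientation: [[0.002, 1.0, 0.0], [1.0, -0.002, -0.0], [-0.0, 0.0, -1.0]]
ft_force: [0.0, -0.5, -0.2]
opening: 0.0205
```

jog_arm:
  gripper: [0.76,0.76,0.76,0.76,0.76,0.76,0.76,0.76]
  linear:
    - [0,0,0]
    - [-2,0,0]
    - [-4,0,-3]
    - [-4,0,-6]
    - [-4,0,-8]
    - [-4,0,-8]
    - [-8,0,-8]
    - [-12,0,-8]
  roll: [0,0,0,0,0,0,0,0]

```text
clock: 11.13
tcp_pos: [0.5856, 0.1358, 0.0984]
orientation: [[-0.0, 1.0, 0.001], [1.0, 0.0, -0.0], [-0.0, 0.001, -1.0]]
ft_force: [0.4, 0.1, 0.4]
opening: 0.0209
```

```bash
python3 - <<'E'
from h import *
wlook('w7.png')
E
```

```text
[0.5856 0.1358 0.0984] 11.1333 yaw 1.571
[279.   7.] [586. 266.] [48.  7.] [[562.0, 270.0], [562.0, 263.0], [610.0, 263.0], [610.0, 270.0]]
[125.  39.] [499. 252.] [42. 30.] [[481.0, 233.0], [511.0, 229.0], [518.0, 270.0], [488.0, 274.0]]
```

jog_arm:
  gripper: [0.76,0.76,0.76,0.76,0.76,0.76,0.76,0.76,0.76,0.76]
  linear:
    - [-32.6,7.4,0]
    - [-32.6,7.4,0]
    - [-32.6,7.4,0]
    - [-32.6,7.4,0]
    - [-32.6,7.4,0]
    - [-32.6,7.4,0]
    - [-32.6,7.4,0]
    - [-32.6,7.4,0]
    - [-32.6,7.4,0]
    - [-32.6,7.4,0]
  roll: [0,0,0,0,0,0,0,0,0,0]

```text
clock: 12.02
tcp_pos: [0.6581, -0.1934, 0.0972]
orientation: [[0.007, 1.0, -0.001], [1.0, -0.007, 0.0], [0.0, -0.001, -1.0]]
ft_force: [1.0, 0.9, 0.3]
opening: 0.0204
```

jog_arm:
  gripper: [0.76,0.76,0.76,0.76,0.76,0.76,0.76,0.76,0.76,0.76,0.76,0.76]
  linear:
    - [0,0,4]
    - [0,0,7]
    - [0,0,8]
    - [1,0,8]
    - [2,0,8]
    - [3,0,8]
    - [4,0,8]
    - [5,0,8]
    - [6,0,8]
    - [7,0,8]
    - [8,0,8]
    - [8,0,8]
  roll: [0,0,0,0,0,0,0,0,0,0,0,0]

```text
clock: 13.02
tcp_pos: [0.6589, -0.1083, 0.0184]
orientation: [[0.001, 1.0, -0.0], [1.0, -0.001, 0.001], [0.001, -0.0, -1.0]]
ft_force: [-0.5, -0.3, 0.3]
opening: 0.0204
```

```bash
python3 - <<'E'
from h import *
wlook('w8.png')
E
```

```text
[ 0.6589 -0.1083  0.0184] 13.0167 yaw 1.569
[289. 232.] [663. -81.] [29. 50.] [[638.0, -96.0], [688.0, -96.0], [688.0, -67.0], [638.0, -67.0]]
```

B2 is flat on the fingers and centred within 4 mm. I push with a gradual turn toward the tray.

jog_arm:
  gripper: [0.76,0.76,0.76,0.76,0.76,0.76,0.76,0.76,0.76,0.76,0.76,0.76]
  linear:
    - [1,-0.01,0]
    - [2,-0.04,0]
    - [3,-0.09,0]
    - [4,-0.16,0]
    - [5,-0.25,0]
    - [6,-0.36,0]
    - [7,-0.49,0]
    - [8,-0.64,0]
    - [9,-0.81,0]
    - [10,-1,0]
    - [11,-1.2,0]
    - [12,-1.4,0]
  roll: [-0.02,-0.04,-0.06,-0.08,-0.1,-0.12,-0.14,-0.16,-0.18,-0.2,-0.2,-0.2]

```text
clock: 14.07
tcp_pos: [0.645, 0.0105, 0.0183]
orientation: [[-0.196, 0.981, 0.0], [0.981, 0.196, -0.0], [-0.0, 0.0, -1.0]]
ft_force: [1.3, -0.5, -0.7]
opening: 0.0209
```

```bash
python3 - <<'E'
from h import *
wlook('w9.png')
E
```

```text
[0.645  0.0105 0.0183] 14.0667 yaw 1.768
[289. 234.] [644.  37.] [50. 29.] [[617.0, 47.0], [623.0, 18.0], [671.0, 27.0], [665.0, 56.0]]
```

jog_arm:
  gripper: [0.76,0.76,0.76,0.76,0.76,0.76,0.76,0.76,0.76,0.76]
  linear:
    - [1.1,0,0]
    - [2.2,0,0]
    - [3.3,0,0]
    - [4.4,0,0]
    - [5.5,0,0]
    - [6.6,0,0]
    - [7.7,0,0]
    - [8.8,0,0]
    - [9.5,0,0]
    - [10,0,0]
  roll: [0,0,0,0,0,0,0,0,0,0]

```text
clock: 14.95
tcp_pos: [0.6254, 0.1087, 0.0183]
orientation: [[-0.196, 0.981, -0.0], [0.981, 0.196, -0.0], [-0.0, -0.0, -1.0]]
ft_force: [0.3, 0.0, -1.0]
opening: 0.0206
```

```bash
python3 - <<'E'
from h import *
wlook('w10.png')
E
```

```text
[0.6254 0.1087 0.0183] 14.95 yaw 1.769
[289. 234.] [624. 135.] [50. 29.] [[597.0, 145.0], [603.0, 116.0], [652.0, 126.0], [646.0, 155.0]]
```

View pics/w10.png

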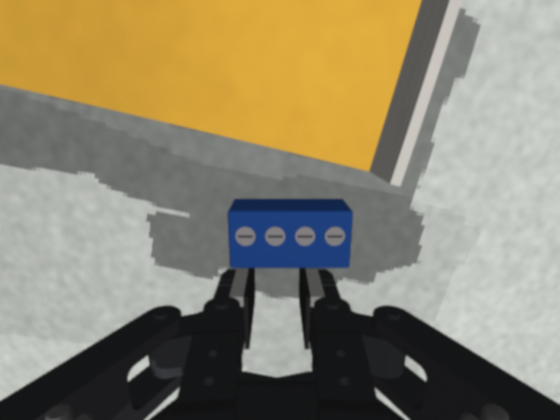

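The wrist view shows B2 at (289,234) heading into the open side. The wall corner at (372,172) clears the block's right edge, at column 352, and the wall leads away from it.

jog_arm:
  gripper: [0.76,0.76,0.76,0.76,0.76,0.76,0.76,0.76,0.76,0.76,0.76]
  linear:
    - [1,0,0]
    - [2,0,0]
    - [3,0,0]
    - [4,0,0]
    - [5,0,0]
    - [6,0,0]
    - [7,0,0]
    - [7.8,0,0]
    - [8.4,0,0]
    - [8.8,0,0]
    - [8.8,0,0]
  roll: [0,0,0,0,0,0,0,0,0,0,0]

```text
clock: 15.92
tcp_pos: [0.6083, 0.1947, 0.0182]
orientation: [[-0.196, 0.981, -0.0], [0.981, 0.196, 0.0], [0.0, -0.0, -1.0]]
ft_force: [0.7, 0.1, -0.3]
opening: 0.0204
```

jog_arm:
  gripper: [0.76,0.76,0.76,0.76,0.76,0.76,0.76,0.76,0.76,0.76,0.76,0.76]
  linear:
    - [-2,0,0]
    - [-4,0,-2]
    - [-4,0,-6]
    - [-4,0,-10]
    - [-8,0,-12]
    - [-12,0,-12]
    - [-16,0,-12]
    - [-20,0,-12]
    - [-24,0,-12]
    - [-28,0,-12]
    - [-30,0,-12]
    - [-30,0,-12]
  roll: [0,0,0,0,0,0,0,0,0,0,0,0]

```text
clock: 16.92
tcp_pos: [0.6674, -0.1057, 0.1379]
orientation: [[-0.19, 0.982, 0.0], [0.982, 0.19, -0.001], [-0.001, 0.0, -1.0]]
ft_force: [0.1, 0.2, -0.3]
opening: 0.0203
```

```bash
python3 - <<'E'
from h import *
a=snap('top','t9.png'); b=snap('scene','s9.png'); c=cams.get_calibration('top')
Y=[r for r,p in blobs(a,c,0,(20,90,80),(35,255,255)) if p[0]<200]; print([np.round(cv2.boxPoints(r)).tolist() for r in Y])
o=np.array([550,248.]); yx=np.array([7,162.])/162.15; xx=np.array([yx[1],-yx[0]])
for r,p in blobs(a,c,.022,(95,70,40),(130,255,255),25):
    if 100<p[0]<310 and p[1]>150: d=np.array(r[0])-o; print('blue',np.round(r[0]),np.round(r[1]),'tray',np.round([d@xx,d@yx]))
cv2.imwrite('pics/f9.png',np.hstack([cv2.resize(a[80:300,90:420],(400,300)),cv2.resize(b[90:340,120:490],(400,300))])[:,:,::-1])
a0=cv2.imread('pics/top0.png')[:,:,::-1].astype(int); dm=(np.abs(a-a0).max(2)>40).astype(np.uint8)
for n,(u,v) in dict(heatsink=(283,246),cap=(363,237),reel=(252,135),flux=(365,180),cutters=(397,280)).items(): print(n,dm[v-12:v+12,u-12:u+12].sum())
E
```

```text
[[[437.0, 172.0], [657.0, 163.0], [664.0, 324.0], [444.0, 334.0]]]
blue [502. 253.] [52. 20.] tray [-48.   3.]
blue [587. 271.] [47. 13.] tray [36. 24.]
blue [608. 211.] [50. 15.] tray [ 60. -34.]
heatsink 120
cap 0
reel 564
flux 0
cutters 0
```

View pics/f9.png

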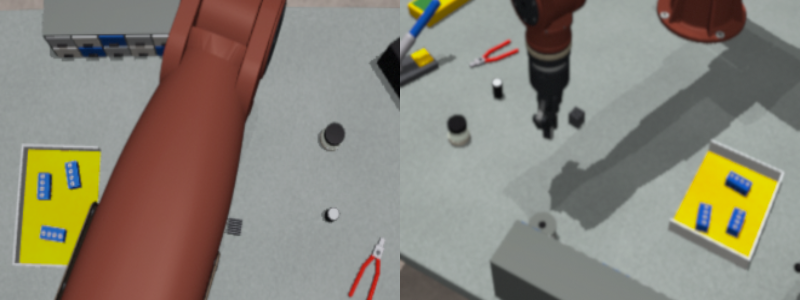

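```bash
python3 -c "
from h import *
print(robot.hand_in())"
```

```text
the job is handed in; nothing more can be done
None
```

I swept all three blue blocks through the open side into the tray with the fingertips, one at a time and without gripping any. The job is handed in, at about 17 s on the robot's clock.

**Blocks:** the last top picture puts their centres at about (-48, 3), (36, 24) and (60, -34) mm in the tray frame. All are inside the walls and at least 45 mm past the open edge, three times the 15 mm needed. The last two boxes came out partly cut off (13 and 15 mm wide instead of 25), so those centres may be out by several mm.

**Other things:** jar, capacitor and cutters show no change from the first top picture. The arm covered the reel and part of the heat sink there, so that difference check failed for those two (564 and 120 changed pixels). By eye in the last views, the heat sink is still at pixel (284,246) in the top view and the reel at (252,277) in the scene view. Both match the start.

**Robot:** it ended at 0.138 m height, touching nothing, and the wrist force read under 2 N at the end of every move.

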